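# Balance the inspection-camera boom on its stand

## Task

Take the camera boom from its rest and lay it across the narrow saddle of the stand, camera head on the clock's side and the bar in line with the stand, so that it stays there level, balanced on the saddle alone when you let go. Its hidden ballast is set differently every time, so feel where it balances: hold it at that point, carry it level and lower it there until it lies on the saddle before opening the fingers; do not let it tip, and leave the clock and the other things on the bench where they are.

Things in the scene. Friction and masses are not known exactly. Their poses are not given: they have to be found in the camera images.
- boom: camera boom, 200 mm long, undersides flush. Origin: mid-length, on the underside; x along it to the head, z up. Aluminium bar 24 mm wide, 18 high, from x = -72 to +44 mm; black battery tail x = -100 to -72, 32 wide, 22 high; round head at the +x end. Mass 0.7 to 0.8 kg. A heavy ballast hidden and locked in the bar is set anew each time: the balance point lies anywhere between x = -35 and +30.
- head (a point): centre of the underside of the boom's flat round black camera head (56 mm diameter, 22 mm high), 72 mm from the boom's origin along its x axis; axes as the boom
- rest: fixed plywood rest on which the boom starts. Origin: centre of its underside on the bench; x along the boom to the head. Base plate 210 x 80 x 6 mm; two rubber blocks, 50 mm wide, tops 40 mm above the bench, at x = -98 to -76 (under the tail) and x = +50 to +94 mm (under the head). Between them the bar is free below and at its sides.
- stand: fixed balance stand. Origin: on the bench under the saddle; its x axis is the direction in which the boom's camera head must point, over the clock. Base plate 240 x 120 x 12 mm (x = -75 to +165 mm), round column 32 mm across up to 47 mm, above it a neck 10 x 13 mm, and on top the saddle 110 mm above the bench.
- saddle (a point): centre of the saddle's flat rubber top, 110 mm above the bench; axes as the stand. The top is 12 mm long (x) and 16 mm wide (y), narrower than the bar, so fingers pass on both sides of it. The boom stays level only if its balance point is over this top.
- clock: loose alarm clock lying on its back on the stand's base plate, 80 mm diameter, about 40 mm high, its centre 78 mm from the saddle along the stand's x; origin: centre of its underside. Leave it alone.
- meter: loose multimeter, 140 x 75 x 42 mm, lying flat; origin: centre of its underside. Leave it alone.
- screwdriver: loose screwdriver, 190 mm, lying on the bench along its x; leave it alone.
- tape: loose roll of black tape, 84 mm diameter, 19 mm high, lying flat; origin: centre of its underside. Leave it alone.
There are look-alikes about, which are no part of the job. Of the things that look like the rest, take the one that is farthest to the robot's left at the start. Leave any purple look-alike of the boom alone.

How it is judged:
On the way, in this order (a step that is already met when the one before it is completed fails the run):
1. the boom is carried level, clear of rest and bench (raised at least 40 mm) (z of boom in the frame of rest above 0.08 m and angle between boom's own z axis and vertical below 0.15 rad), for 0.2 s.
2. held in the fingers at its balance point, the boom is lowered onto the saddle: grasp point within 18 mm of the saddle's centre seen from above, underside within 6 mm of the saddle (horizontal distance between the grasp point and saddle below 0.018 m and z of boom in the frame of saddle below 0.006 m and horizontal distance between boom and saddle below 0.055 m and angle between boom's own z axis and vertical below 0.1 rad and contact force between the fingers and boom above 1 N), for 0.1 s.
At the end, for the whole second after the job is handed in: The boom lies still and level (within 4 degrees) across the saddle, its underside within 6 mm of the saddle's height, in line with the stand within 12 degrees, camera head on the clock's side, and released (contact force between boom and stand above 1 N and z of boom in the frame of saddle between -0.006 and 0.006 m and horizontal distance between boom and saddle below 0.055 m and angle between boom's own z axis and vertical below 0.07 rad and angle between the x axis of boom and the x axis of stand, either way round below 0.21 rad and x of head in the frame of stand above 0.02 m and linear speed of boom below 0.02 m/s and contact force between the fingers and boom below 0.1 N); the robot touches nothing.
It fails at once if the boom tips more than 14 degrees from level (angle between boom's own z axis and vertical above 0.25 rad).
It fails at once if the clock is shifted more than 15 mm (distance of clock from where it was at the start of the episode above 0.015 m).
It fails at once if the multimeter, screwdriver or tape is shifted more than 25 mm (distance of any of meter, screwdriver, tape from where it was at the start of the episode above 0.025 m).
It also fails if it takes over 61 s, if anything falls off the work surface, if the arm or the gripper's body presses on something with over 40 N, if the wrist force passes 120 N, or if a joint passes its speed limit or range.

## Robot

A 6-joint arm with a two-finger parallel gripper is mounted at the origin on the work surface. World frame = base frame: x ahead of the robot, y to its left, z up, the work surface at z = 0. Lengths are in m, angles in rad, forces in N, time in s.
With the tool pointing down it reaches from about 0.4 to 0.925 m from the base axis. Payload 3.4 kg.
Tool frame: the origin (TCP) lies midway between the tips of the shut fingers; the grasp point (between the pads) lies 19 mm behind it; z points along the fingers, y is the direction in which the jaws open and shut (so a half turn about z gives the same grasp; the last joint's range is limited). The gripper opens to 85 mm and grips with 20 to 120 N. Pads are 22 mm wide; open, the fingers measure 114 mm over their backs; the gripper's body (76 mm by 85 mm) begins 54 mm behind the grasp point. The pads swing forward as they close: fully open they stand 13 mm farther back than shut.
Start: joints at [1.06, 0.307, 1.506, -0, 1.328, -0.073], TCP at [0.243, 0.521, 0.195] pointing down, gripper open.
Joint ranges: [-3.12, 3.12], [-1.05, 2.28], [0.14, 2.33], [-1.42, 4.57], [0.1, 2.73], [-2.68, 2.68]. Speed limits (rad/s): [2.57, 2.57, 3.14, 3.14, 3.14, 3.14].

## Interface

Orientations are given as a unit quaternion [x, y, z, w].
In Python, from plant import observe, get_image, camera_info, hand_in gives the robot as it stands.
- The arm moves only by the tool carry_out, never from a script. Its argument "targets" is one flat list of numbers, 5 for each row, row after row: the opening, from -1 (shut) to 1 (fully open), then the shift along the tool's x, y, z in units of 30 mm (1.0 is 30 mm), then the turn about the tool's z in units of 6 degrees (1.0 is 6 degrees). A call has 1 to 20 rows; each row shifts and turns the commanded pose from where the row before left it, along the tool's axes as they then stand; what a row does not reach is not made up. A row lasts 1/10 s, in which the tool goes at most 50 mm and 8.59 degrees, less where a joint would pass 70% of its speed; a pose out of reach is approached as far as the arm can. A call is refused whole if a number of a shift passes 1 or a number of a turn 1, either way. A call with a gripper value outside its range is refused whole. The fingers move at their own pace and stop on an object; "newtons" is the grip in N (left out, the last holds). Time passes only in rows, so rows that do not move let the fingers close. It gives the time, the measured TCP pose, the force and the opening at its end, in the units of the state.
- observe(): the state, without advancing time (a new reading comes with each control period).
- get_image(name): name is "scene" or "top" or "wrist"; returns the picture (420x560x3 uint8, red, green, blue); there is no depth.
- camera_info(name): a dict with "mtx" (3x3 intrinsics, pixels), "world_from_camera" (4x4, takes a point from camera to world coordinates). Camera axes: x right, y down, z forward; pixel columns grow to the right and rows downward; lengths in m; the calibration is good to about 2 mm. A picture is of the moment at which its call begins: read the wrist's pose just before it. camera_info takes no time and is no camera call; for the wrist camera it gives the pose at the moment of the call.
- hand_in(): hands the job in, once; it reports no verdict.
The state is a dict: "time": time; "joint_pos": joint angles; "joint_velocities": joint speeds; "joint_torque": joint torques, N m; "ee_pos": TCP position; "eef_rot": TCP orientation; "contact_force": force on the tool from outside, world axes, zero at the start; "moment": the same for the moment, N m; "opening": finger opening in m.
Only numpy, scipy, OpenCV 4.12 (cv2) and the standard library are available. Lean on these libraries where they do the work, as an engineer would, in place of code of your own. Each camera call takes 0.05 s, during which the arm holds its last target.

## Working session

There is one attempt and no reset: what is moved stays moved. The work goes in short steps, Python scripts to look and compute and a tool call to move; the robot and the scene stay as the last step left them, time stands still between calls to the robot, and variables do not carry over. Pictures are saved under pics/ and viewed, and the job is handed in when it is done.

Besides the shell and the picture viewer there is one more tool, called after "Emit:" by a JSON object that holds its "op" and its "data". carry_out: Moves the arm, as the interface text tells. Its arguments: {"type":"object","properties":{"targets":{"type":"array","items":{"type":"number"}},"newtons":{"type":"number"}},"required":["targets"]}

```bash
mkdir -p pics; ls; cat > h.py <<'E'
import numpy as np, cv2
from plant import observe, get_image, camera_info, hand_in
def snap(n,f):
    ci=camera_info(n); im=get_image(n); cv2.imwrite('pics/'+f,cv2.cvtColor(im,cv2.COLOR_RGB2BGR)); return im,ci
def ray(ci,u,v,z):
    K=np.array(ci['mtx']);T=np.array(ci['world_from_camera'])
    d=T[:3,:3]@np.linalg.solve(K,[u,v,1.]);o=T[:3,3]
    return o+d*(z-o[2])/d[2]
def proj(ci,p):
    K=np.array(ci['mtx']);T=np.array(ci['world_from_camera'])
    c=T[:3,:3].T@(np.array(p)-T[:3,3]);q=K@c;return q[:2]/q[2]
E
python3 - <<'E'
from h import *
print(observe())
for n in ['scene','top']:
    im,ci=snap(n,n+'0.png'); print(n,ci)
E
```

```text
pics
{'time': 0.0, 'joint_pos': array([ 1.06050435e+00,  3.07588957e-01,  1.50769063e+00,  1.64499797e-05,
        1.32839811e+00, -7.34879996e-02]), 'joint_velocities': array([-0.00011233,  0.00182674, -0.00016618, -0.00103855,  0.00037227,
       -0.00048417]), 'joint_torque': array([ 1.63177865e-03, -4.57555103e+01, -2.51917881e+01, -6.24808604e-05,
        1.31759571e-02, -1.91577578e-05]), 'ee_pos': array([0.24287811, 0.52032298, 0.19386548]), 'eef_rot': array([ 2.16671666e-01,  9.76243977e-01, -9.96129409e-04, -3.07644263e-04]), 'contact_force': array([ 0.69615643, -0.37599288, -0.17265999]), 'moment': array([0.01161751, 0.00523264, 0.0210125 ]), 'opening': 0.08541405721373838}
scene {'mtx': array([[395.37450812,   0.        , 278.349753  ],
       [  0.        , 395.37450812, 208.72517237],
       [  0.        ,   0.        ,   1.        ]]), 'world_from_camera': array([[ 4.67958789e-01,  6.18673352e-01, -6.31076743e-01,
         1.26207664e+00],
       [ 8.83750272e-01, -3.27461162e-01,  3.34297239e-01,
        -4.38400165e-01],
       [ 1.67670002e-04, -7.14151574e-01, -6.99991072e-01,
         9.53379897e-01],
       [ 0.00000000e+00,  0.00000000e+00,  0.00000000e+00,
         1.00000000e+00]])}
top {'mtx': array([[429.95637558,   0.        , 282.44479459],
       [  0.        , 429.95637558, 200.34978085],
       [  0.        ,   0.        ,   1.        ]]), 'world_from_camera': array([[ 1.94403336e-02, -9.98124542e-01,  5.80471586e-02,
         4.11841865e-01],
       [-9.99491396e-01, -2.08692601e-02, -2.41127135e-02,
         1.09595178e-03],
       [ 2.52788924e-02, -5.75488764e-02, -9.98022597e-01,
         1.19756756e+00],
       [ 0.00000000e+00,  0.00000000e+00,  0.00000000e+00,
         1.00000000e+00]])}
```

View pics/top0.png

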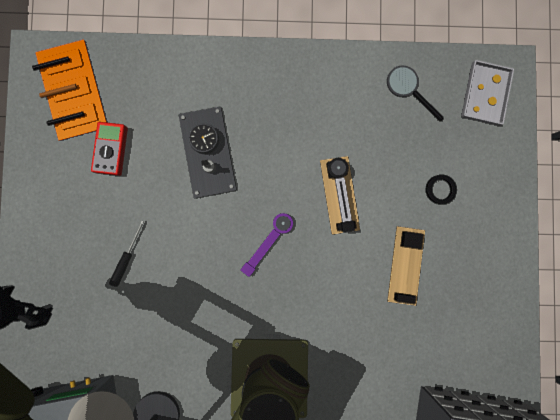

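View pics/scene0.png

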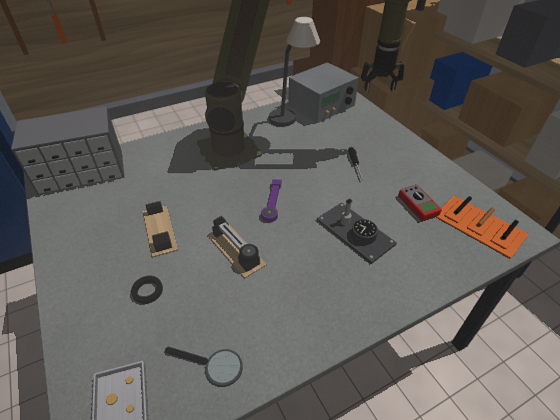

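The top view shows the boom on the left rest, with its head near (338,167) and tail near (346,226). The empty rest is a look-alike. The stand is near (208,152), the clock at (205,138) and the saddle at (209,167). I'll enlarge these areas to measure them.

```bash
python3 - <<'E'
from h import *
im=cv2.imread('pics/top0.png')
a=cv2.resize(im[145:245,305:375],None,fx=6,fy=6,interpolation=cv2.INTER_CUBIC)
b=cv2.resize(im[100:205,170:245],None,fx=6,fy=6,interpolation=cv2.INTER_CUBIC)[:600]
cv2.imwrite('pics/z0.png',np.hstack([a[:,:400],b[:,:400]]))
s=cv2.imread('pics/scene0.png')
a=cv2.resize(s[205:280,200:275],None,fx=5,fy=5,interpolation=cv2.INTER_CUBIC)
b=cv2.resize(s[190:265,310:400],None,fx=4.4,fy=5,interpolation=cv2.INTER_CUBIC)
cv2.imwrite('pics/z1.png',np.hstack([a,b]))
E
```

```text
(no output)
```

View pics/z0.png

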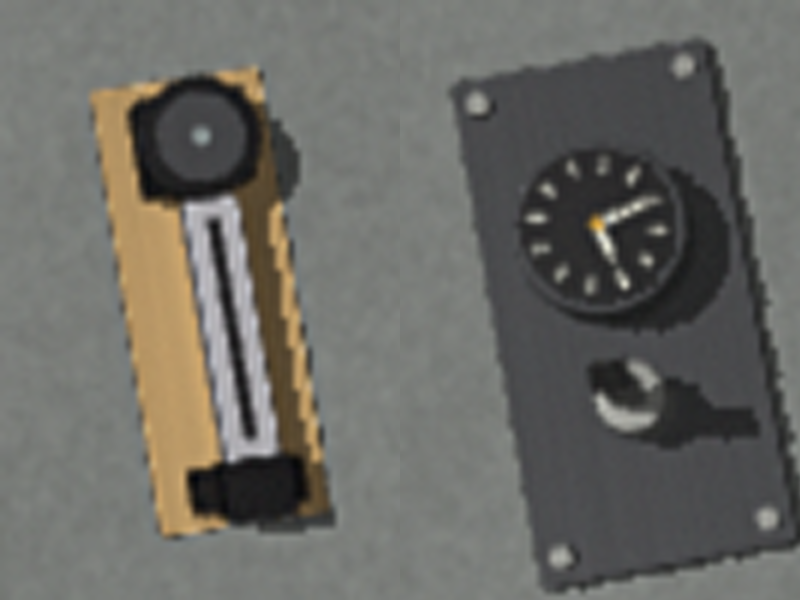

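View pics/z1.png

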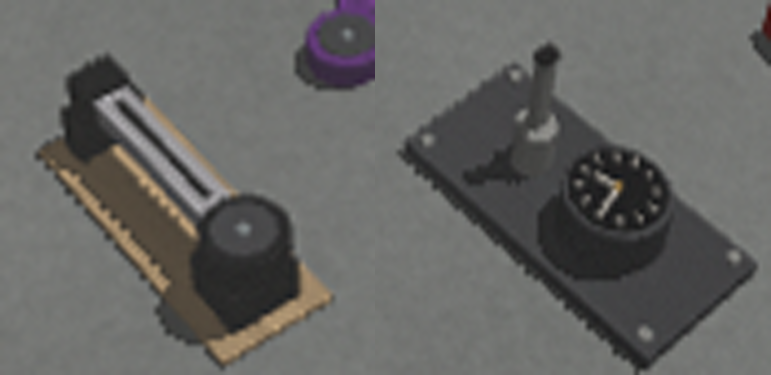

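```bash
python3 - <<'E'
from h import *
t=camera_info('top');s=camera_info('scene')
Z=lambda x,y,ox,oy,f=6,g=6:((x+.5)/f-.5+ox,(y+.5)/g-.5+oy)
def R(c,p,z):
    r=ray(c,*p,z)[:2];return r
ht=R(t,Z(201,135,305,145),.062);hs=R(s,Z(243,229,200,205,5,5),.062)
tt=R(t,Z(252,457,305,145),.058)
ts=R(s,Z(107,98,200,205,5,5),.058)
print('head',ht,hs,'barend',tt,ts)
d=ht-tt;print('len(144)',np.linalg.norm(d),'ang',np.degrees(np.arctan2(d[1],d[0])));d/=np.linalg.norm(d)
print('origin',ht-.072*d)
rc=[R(t,Z(x,y,305,145),.006) for x,y in [(93,93),(258,68),(330,515),(165,535)]]
print('rest',np.mean(rc,0),[np.linalg.norm(rc[i]-rc[i-1]) for i in range(4)]); e=(rc[0]+rc[1]-rc[2]-rc[3]);print(np.degrees(np.arctan2(e[1],e[0])))
sc=[R(t,Z(x,y,170,100),.012) for x,y in [(50,88),(312,40),(400,545),(145,590)]]
e=(sc[0]+sc[1]-sc[2]-sc[3]);a=np.arctan2(e[1],e[0]);e/=np.linalg.norm(e)
print('stand center',np.mean(sc,0),[np.linalg.norm(sc[i]-sc[i-1]) for i in range(4)],np.degrees(a),'saddle est',np.mean(sc,0)-.045*e)
print('screws')
sw=[R(t,Z(x-400,y,170,100),.013) for x,y in [(477,104),(683,66),(768,518),(561,556)]]
f=(sw[0]+sw[1]-sw[2]-sw[3]);print(np.degrees(np.arctan2(f[1],f[0])),np.mean(sw,0)-.045*e)
c=R(t,Z(597-400,224,170,100),.052);cs=R(s,Z(617-375,186,310,190,4.4,5),.052)
print('clock',c,cs,'saddle est',c-.078*e)
print('saddle top',R(t,Z(208,378,170,100),.11),'scene',R(s,Z(546-375,53,310,190,4.4,5),.11))
E
```

```text
head [ 0.56984387 -0.17301464] [ 0.57044333 -0.17120977] barend [ 0.42737428 -0.19801939] [ 0.43216421 -0.20065741]
len(144) 0.14464723056237408 ang 9.954561058206842
origin [ 0.49892782 -0.18546107]
rest [ 0.49979877 -0.18739328] [np.float64(0.20809475769954433), np.float64(0.07831062147929803), np.float64(0.2108286996258355), np.float64(0.07726115466465754)]
9.897642590120217
stand center [0.61055405 0.18292179] [np.float64(0.23740328758013352), np.float64(0.1229628377143786), np.float64(0.2390418732473818), np.float64(0.11830633471891812)] 11.852213405081965 saddle est [0.56651342 0.17367933]
screws
12.14366187541466 [0.56837765 0.17567225]
clock [0.64422578 0.19121286] [0.64603348 0.19173457] saddle est [0.56788869 0.1751926 ]
saddle top [0.56685482 0.17498063] scene [0.57041441 0.17526886]
```

Emit:
{"op": "carry_out", "data": {"targets": [1,0,0,0,-1,1,0,0,0,-1,1,0,0,0,-1,1,0,0,0,-1,1,0,0,0,-1,1,0,0,0,-0.83,1,-1,-1,0,0,1,-1,-1,0,0,1,-1,-1,0,0,1,-1,-1,0,0,1,-0.35,-1,0,0,1,0,-1,0,0,1,0,-1,0,0,1,0,-1,0,0,1,0,-1,0,0,1,0,-1,0,0,1,0,-1,0,0,1,0,-1,0,0,1,0,-1,0,0,1,0,-1,0,0]}}

```text
time: 2.1
ee_pos: [0.444, 0.1286, 0.1945]
eef_rot: [-0.087, 0.996, -0.0, -0.0]
contact_force: [-0.4, 0.9, -0.5]
opening: 0.0853
```

Emit:
{"op": "carry_out", "data": {"targets": [1,0,-1,0,0,1,0,-1,0,0,1,0,-1,0,0,1,0,-1,0,0,1,0,-1,0,0,1,0,-1,0,0,1,0,-1,0,0,1,0,-1,0,0,1,0,-1,0,0,1,0,-1,0,0,1,0,-0.62,0,0,1,0,0,0,0,1,0,0,0,0]}}

```text
time: 3.4
ee_pos: [0.4989, -0.1834, 0.1943]
eef_rot: [-0.086, 0.996, 0.001, -0.001]
contact_force: [-0.3, 0.4, 0.4]
opening: 0.0854
```

```bash
python3 - <<'E'
from h import *
from scipy.spatial.transform import Rotation as Ro
o=observe();M=Ro.from_quat(o['eef_rot']).as_matrix();print(o['time'],o['ee_pos'],o['joint_pos'],M.round(3).tolist(),np.degrees(np.arctan2(M[1,1],M[0,1])),o['contact_force'],o['moment'])
im,ci=snap('wrist','w1.png');print(ci)
E
```

```text
3.4 [ 0.49892855 -0.18335615  0.19433669] [-4.32251945e-01  2.47692273e-01  1.59463345e+00  8.08212331e-04
  1.30098109e+00 -2.17606804e+00] [[-0.985, -0.172, -0.001], [-0.172, 0.985, 0.001], [0.001, 0.002, -1.0]] 99.90087593009514 [-0.30349469  0.41028042  0.37832489] [0.02030259 0.02324429 0.03848631]
{'mtx': array([[351.65178831,   0.        , 280.17535663],
       [  0.        , 351.65178831, 213.7520446 ],
       [  0.        ,   0.        ,   1.        ]]), 'world_from_camera': array([[-1.73457761e-01,  9.39620874e-01,  2.95000030e-01,
         4.24455357e-01],
       [ 9.84840941e-01,  1.65234125e-01,  5.27826119e-02,
        -1.97572849e-01],
       [ 8.51572069e-04,  2.99683661e-01, -9.54038248e-01,
         3.73675354e-01],
       [ 0.00000000e+00,  0.00000000e+00,  0.00000000e+00,
         1.00000000e+00]])}
```

View pics/w1.png

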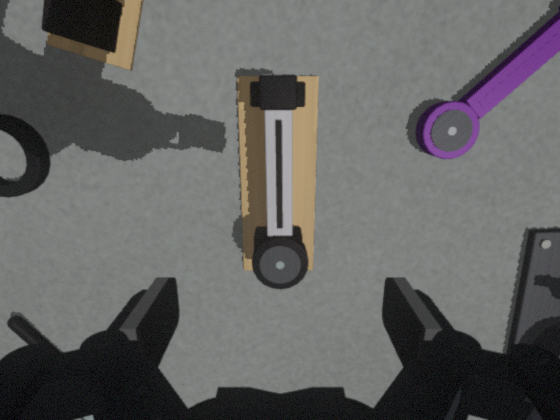

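The wrist view shows the bar vertical, with the head dot at (279.5,264.5) and the bar/tail junction at (278,110). The jaws straddle the bar, in line with it.

```bash
python3 - <<'E'
from h import *
c=camera_info('wrist')
h=ray(c,279.5,264.5,.062)[:2];t=ray(c,278,110,.060)[:2];d=h-t
print(h,t,np.linalg.norm(d),np.degrees(np.arctan2(d[1],d[0])));d/=np.linalg.norm(d);o=h-.072*d;print(o)
for u,v in [(279.3,230),(278.5,118)]: print(ray(c,u,v,.058)[:2])
E
```

```text
[ 0.57187648 -0.17142173] [ 0.43005978 -0.19775642] 0.14424109336928118 10.519731699003467
[ 0.50108665 -0.18456707]
[ 0.53817402 -0.17756805]
[ 0.43657461 -0.19618551]
```

Emit:
{"op": "carry_out", "data": {"targets": [1,-0.05,-0.05,1,-0.05,1,0,0,1,0,1,0,0,1,0,1,0,0,1,0,1,0,0,0.8,0,1,0,0,0.4,0,1,0,0,0.28,0,1,0,0,0,0,1,0,0,0,0,1,0,0,0,0]}}

```text
time: 4.45
ee_pos: [0.5023, -0.1855, 0.0316]
eef_rot: [-0.089, 0.996, -0.001, 0.001]
contact_force: [-0.0, 0.2, 0.7]
opening: 0.0853
```

```bash
python3 - <<'E'
from h import *
o=observe();print(o['ee_pos'],o['contact_force'],o['moment'])
im,ci=snap('wrist','w2.png')
o=observe();print(o['ee_pos'],o['contact_force'],o['moment'])
E
```

```text
[ 0.50226133 -0.18550919  0.03159077] [-0.01078913  0.22107552  0.71842219] [-0.03717587 -0.04847641  0.00992063]
[ 0.50216464 -0.18556407  0.03153752] [ 0.12669088  0.00109527 -0.51172579] [-0.06149191  0.00550392 -0.052943  ]
```

View pics/w2.png

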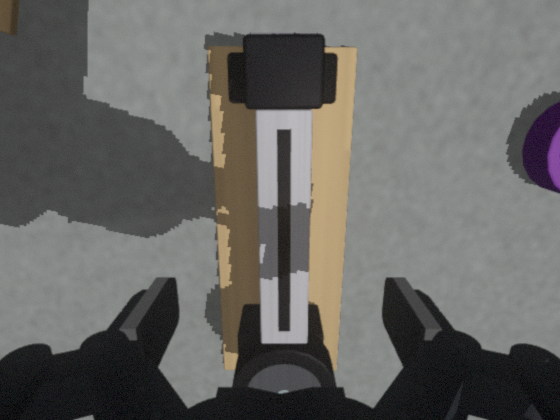

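The fingers straddle the bar evenly, with the bar centred near x=284 and its tail end at (284,108). I'll take a baseline reading, then grip.

```bash
cat >> h.py <<'E'
def avg(n=16):
    F=[];M=[];P=[]
    for i in range(n):
        get_image('wrist');o=observe();F.append(o['contact_force']);M.append(o['moment']);P.append(o['ee_pos'])
    return np.mean(F,0),np.mean(M,0),np.std(M,0)/n**.5,np.mean(P,0),o
E
python3 - <<'E'
from h import *
c=camera_info('wrist');t=ray(c,284,108,.059)[:2];b=np.array([np.cos(np.radians(10.2)),np.sin(np.radians(10.2))])
o=observe();print('tcp boom x', (o['ee_pos'][:2]-t)@b-.072,'lat',(o['ee_pos'][:2]-t)@[-b[1],b[0]])
F,M,s,P,o=avg(14);print(o['time'],F,M,s,P)
E
```

```text
tcp boom x 0.002071913006533241 lat -0.0005604115208155633
5.2 [-0.11291357  0.18779953  0.20147822] [-0.00304296  0.01040695 -0.00720402] [0.00665707 0.00652707 0.00857041] [ 0.50137604 -0.18525434  0.03069424]
```

Emit:
{"op": "carry_out", "data": {"targets": [-1,0,0,0,0,-1,0,0,0,0,-1,0,0,0,0,-1,0,0,0,0,-1,0,0,0,0,-1,0,0,0,0,-1,0,0,0,0,-1,0,0,0,0,-1,0,0,0,0,-1,0,0,0,0], "newtons": 100}}

```text
time: 6.2
ee_pos: [0.5012, -0.1852, 0.0304]
eef_rot: [-0.089, 0.996, -0.0, 0.0]
contact_force: [-0.9, -0.9, 0.3]
opening: -0.0002
```

```bash
python3 - <<'E'
from h import *
F,M,s,P,o=avg(8);print(o['time'],F,M,s,P,o['opening'])
E
```

```text
6.6 [-0.02212338  0.00108056 -0.37001761] [-0.01248705 -0.00645069 -0.00088691] [0.00881287 0.00816266 0.01439512] [ 0.50120576 -0.1851443   0.03040531] -8.693608644768933e-05
```

The opening reads 0, so the fingers closed without holding the bar. I'll look.

```bash
python3 - <<'E'
from h import *
snap('wrist','w3.png'); im,ci=snap('scene','s3.png'); cv2.imwrite('pics/s3z.png',cv2.cvtColor(cv2.resize(im[150:300,150:330],None,fx=4,fy=4),cv2.COLOR_RGB2BGR))
im,ci=snap('top','t3.png'); cv2.imwrite('pics/t3z.png',cv2.cvtColor(cv2.resize(im[130:250,290:400],None,fx=5,fy=5),cv2.COLOR_RGB2BGR))
E
```

```text
(no output)
```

View pics/w3.png

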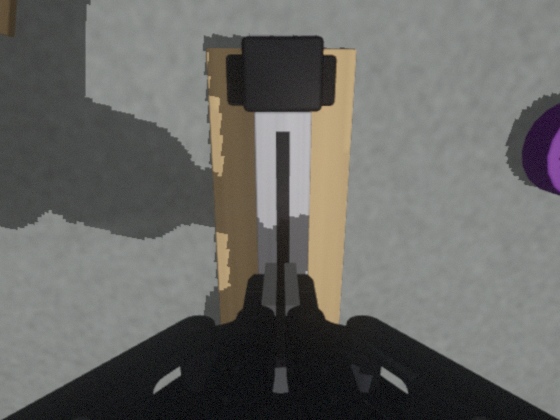

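View pics/s3z.png

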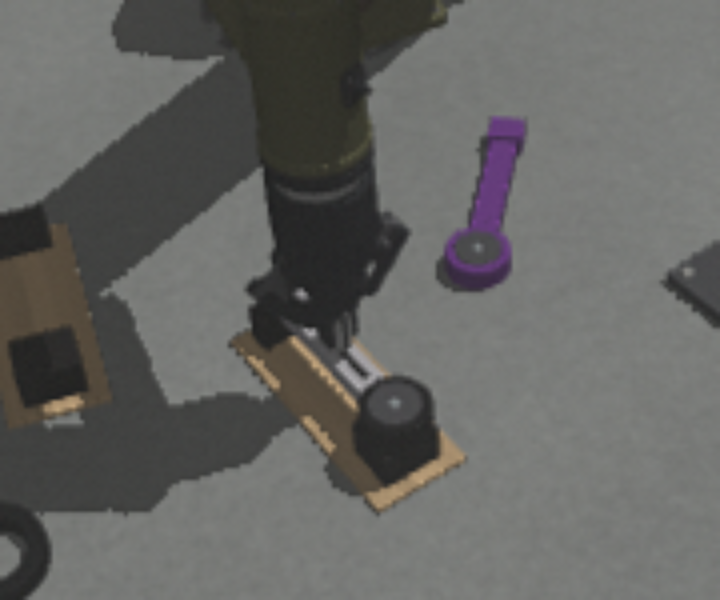

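View pics/t3z.png

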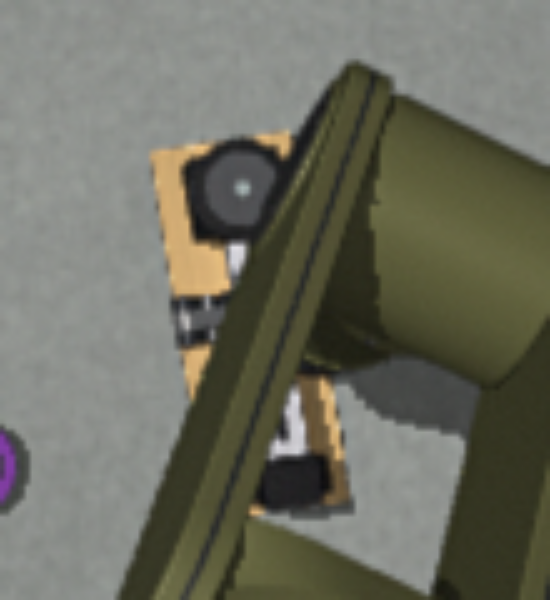

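```bash
python3 - <<'E'
from h import *
from scipy.spatial.transform import Rotation as Ro
c=camera_info('wrist');o=observe();print(o['time'],o['ee_pos'],o['joint_pos'])
M=Ro.from_quat(o['eef_rot']).as_matrix()
T=np.array(c['world_from_camera']);print('cam in tool',M.T@(T[:3,3]-o['ee_pos']))
for dx in(-.011,0,.011):
  for dz in (0,-.019,-.04): print(dx,dz,proj(c,o['ee_pos']+M@[dx,0,dz]))
for z in(.04,.058): print(z,np.linalg.norm(ray(c,256,120,z)-ray(c,310.5,120,z)))
s=camera_info('scene');p=proj(s,o['ee_pos']);print('scene tcp',p,(p-[150,150])*4)
t=camera_info('top');p=proj(t,o['ee_pos']);print('top tcp',p)
E
```

```text
6.75 [ 0.50119914 -0.18513334  0.03040945] [-4.32893237e-01  4.31101942e-01  1.79873349e+00 -1.04771011e-05
  9.11784931e-01 -2.18262111e+00]
cam in tool [ 0.07599582 -0.00090885 -0.17924741]
-0.011 0 [281.79821776 265.66500551]
-0.011 -0.019 [281.93436503 282.14096592]
-0.011 -0.04 [282.12095916 304.72179142]
0 0 [281.856745   247.51410039]
0 -0.019 [282.00149167 262.42786128]
0 -0.04 [282.20068717 282.95167823]
0.011 0 [281.91730387 228.73313037]
0.011 -0.019 [282.07119342 241.95852466]
0.011 -0.04 [282.28387581 260.23662466]
0.04 0.025431910338306177
0.058 0.02273370650593372
scene tcp [235.12323055 243.16258207] [340.49292218 372.6503283 ]
top tcp [340.41789473 193.71129955]
```

```bash
python3 - <<'E'
from h import *
c=camera_info('wrist')
print('plate width',[np.linalg.norm(ray(c,206,49,z)-ray(c,355,48,z)) for z in (.006,)])
print('tail->slot etc', np.linalg.norm(ray(c,283,37,.062)-ray(c,283,110,.062)))
print('tail width', np.linalg.norm(ray(c,243,60,.062)-ray(c,323,60,.062)))
im=cv2.imread('pics/w3.png');cv2.imwrite('pics/w3z.png',cv2.resize(im[220:420,180:390],None,fx=3,fy=3))
E
```

```text
plate width [np.float64(0.07880769534396699)]
tail->slot etc 0.026614678892279427
tail width 0.030955147006115926
```

View pics/w3z.png

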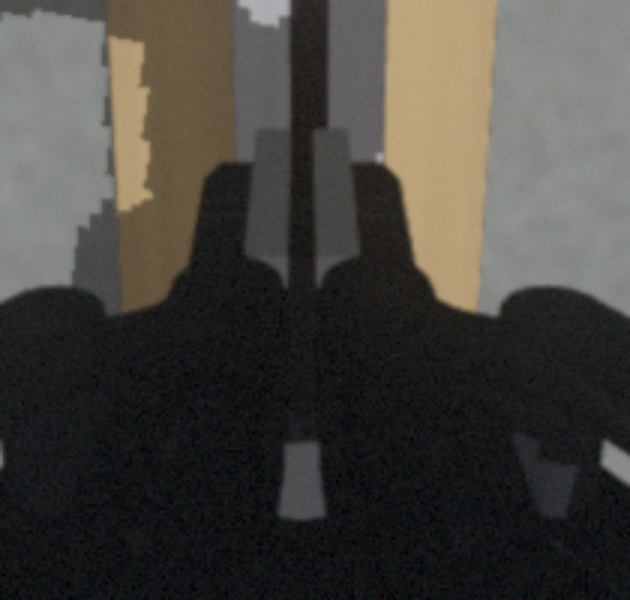

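The wrist picture shows the shut pads on top of the bar, with tips near row 263. So the real tips are well behind the stated TCP, somewhere between 25 and 40 mm. I'll open, go lower and check again.

Emit:
{"op": "carry_out", "data": {"targets": [1,0,0,0,0,1,0,0,0,0,1,0,0,0,0,1,0,0,0,0,1,0,0,0,0,1,0,0,0,0,1,0,0,0,0,1,0,0,0.3,0,1,0,0,0.3,0,1,0,0,0,0,1,0,0,0,0], "newtons": 20}}

```text
time: 7.85
ee_pos: [0.5006, -0.1849, 0.0117]
eef_rot: [-0.089, 0.996, 0.0, -0.001]
contact_force: [0.4, -0.4, 0.3]
opening: 0.0854
```

```bash
python3 - <<'E'
from h import *
o=observe();print(o['time'],o['ee_pos'],o['opening'],o['contact_force'],o['joint_pos'])
snap('wrist','w4.png'); im,ci=snap('scene','s4.png'); cv2.imwrite('pics/s4z.png',cv2.cvtColor(cv2.resize(im[180:280,180:300],None,fx=6,fy=6,interpolation=cv2.INTER_CUBIC),cv2.COLOR_RGB2BGR))
E
```

```text
7.85 [ 0.50061594 -0.184858    0.01166599] 0.0854205343635245 [ 0.35683024 -0.44913042  0.30589943] [-4.32889258e-01  4.57678708e-01  1.81673308e+00 -6.61855495e-07
  8.68880150e-01 -2.18265476e+00]
```

View pics/w4.png

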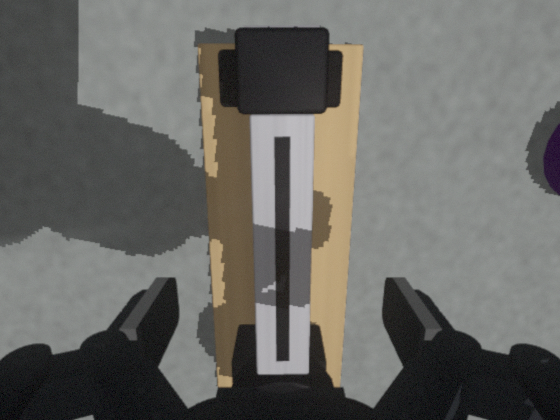

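View pics/s4z.png

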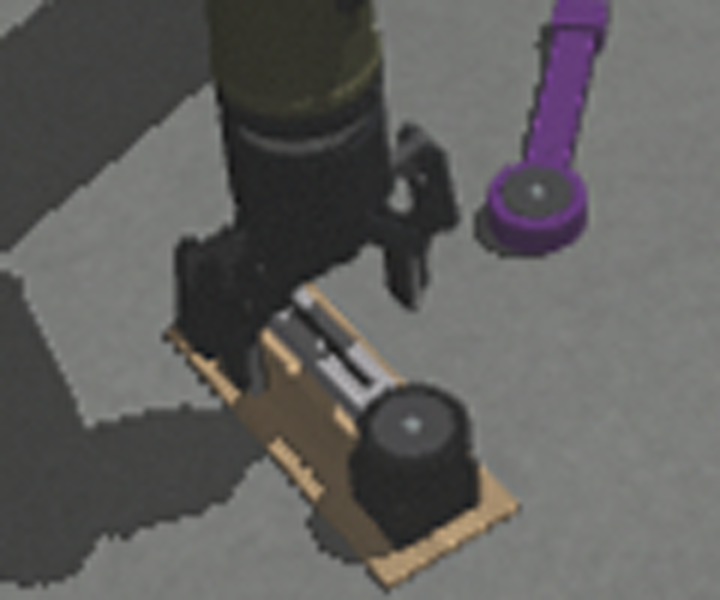

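```bash
python3 - <<'E'
from h import *
from scipy.spatial.transform import Rotation as Ro
s=camera_info('scene');o=observe();M=Ro.from_quat(o['eef_rot']).as_matrix()
for sg in(1,-1):
  for dx in(-.011,0,.011):
    for dz in(0,-.013,-.03,-.045):
      p=proj(s,o['ee_pos']+M@[dx,sg*.0455,dz]);print(sg,dx,dz,((p-180+.5)*6-.5).round())
E
```

```text
1 -0.011 0 [420. 376.]
1 -0.011 -0.013 [419. 359.]
1 -0.011 -0.03 [417. 338.]
1 -0.011 -0.045 [416. 318.]
1 0 0 [408. 363.]
1 0 -0.013 [407. 347.]
1 0 -0.03 [405. 325.]
1 0 -0.045 [404. 305.]
1 0.011 0 [396. 351.]
1 0.011 -0.013 [395. 334.]
1 0.011 -0.03 [393. 313.]
1 0.011 -0.045 [391. 293.]
-1 -0.011 0 [273. 461.]
-1 -0.011 -0.013 [270. 444.]
-1 -0.011 -0.03 [267. 422.]
-1 -0.011 -0.045 [264. 403.]
-1 0 0 [261. 447.]
-1 0 -0.013 [259. 431.]
-1 0 -0.03 [255. 409.]
-1 0 -0.045 [252. 389.]
-1 0.011 0 [249. 434.]
-1 0.011 -0.013 [247. 417.]
-1 0.011 -0.03 [243. 396.]
-1 0.011 -0.045 [240. 376.]
```

Both cameras agree: the open tips lie about 45 mm behind the reported TCP, so about 32 mm when shut. They are only level with the bar's top now. I'll lower another 13 mm and close.

Emit:
{"op": "carry_out", "data": {"targets": [1,0,0,0.22,0,1,0,0,0.22,0,1,0,0,0,0,-1,0,0,0,0,-1,0,0,0,0,-1,0,0,0,0,-1,0,0,0,0,-1,0,0,0,0,-1,0,0,0,0,-1,0,0,0,0,-1,0,0,0,0], "newtons": 60}}

```text
time: 9.05
ee_pos: [0.5013, -0.1847, -0.0003]
eef_rot: [-0.089, 0.996, 0.0, 0.0]
contact_force: [1.2, 3.7, 6.1]
opening: 0.0227
```

```bash
python3 - <<'E'
from h import *
snap('wrist','w5.png'); im,ci=snap('scene','s5.png'); cv2.imwrite('pics/s5z.png',cv2.cvtColor(cv2.resize(im[180:280,180:300],None,fx=6,fy=6,interpolation=cv2.INTER_CUBIC),cv2.COLOR_RGB2BGR))
F,M,s,P,o=avg(6);print(o['time'],F,M,s,P,o['opening'])
E
```

```text
9.45 [-0.49398153  2.57131588  5.32613536] [ 0.53323812  0.09801743 -0.01234277] [0.00815057 0.01296724 0.0107666 ] [ 5.01347405e-01 -1.84754561e-01 -3.39566044e-04] 0.02293422062863439
```

View pics/w5.png

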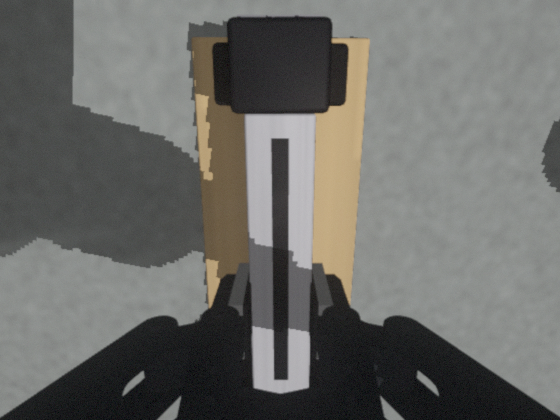

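View pics/s5z.png

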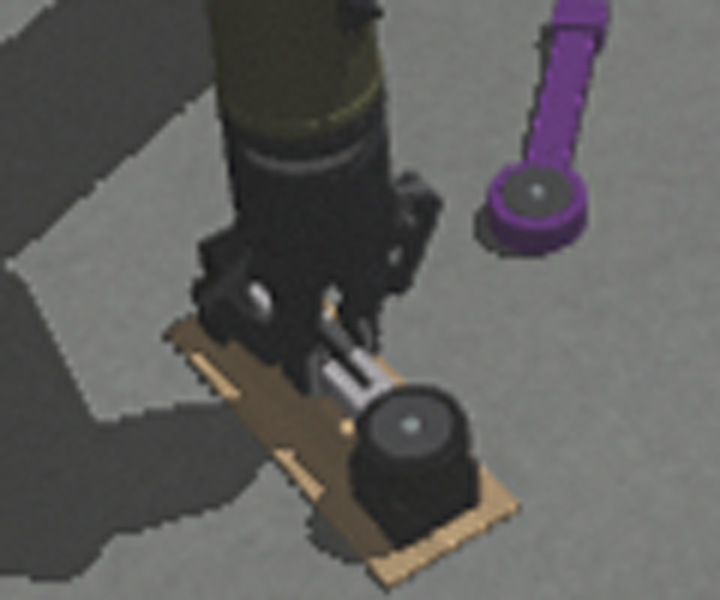

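The bar is gripped, with the opening at 22.9 mm. I'll lift it a few millimetres at higher grip to feel the moment.

Emit:
{"op": "carry_out", "data": {"targets": [-1,0,0,0,0,-1,0,0,0,0,-1,0,0,-0.1,0,-1,0,0,-0.1,0,-1,0,0,0,0,-1,0,0,0,0], "newtons": 100}}

```text
time: 10.05
ee_pos: [0.5007, -0.1851, 0.0047]
eef_rot: [-0.089, 0.996, 0.0, -0.001]
contact_force: [0.1, -0.3, -6.8]
opening: 0.0219
```

```bash
cat >> h.py <<'E'
def feel(n=14):
    F,M,s,P,o=avg(n)
    b=np.radians(10.2);ex=np.array([np.cos(b),np.sin(b),0]);ey=np.array([-np.sin(b),np.cos(b),0])
    print('t',o['time'],'F',F.round(2),'M',M.round(3),s.round(3),'P',P.round(4),o['opening'])
    print('boom-frame F',F@ex,F@ey,'M',M@ex,M@ey)
    # M = r x F, F=-W z, r=a*ex -> M_y = a*W ... (ex x -z)=ey
    print('a0 (about ref, no lateral corr)',M@ey/(-F[2]))
E
python3 - <<'E'
from h import *
feel(14)
snap('wrist','w6.png')
E
```

```text
t 10.75 F [ 0.1   0.08 -7.16] M [ 0.003 -0.019  0.002] [0.008 0.007 0.009] P [ 0.5011 -0.1851  0.0051] 0.02220183506910971
boom-frame F 0.11063026931392846 0.06445954404215909 M -0.0006284589627215086 -0.018739573057373494
a0 (about ref, no lateral corr) -0.0026177087779793023
```

View pics/w6.png

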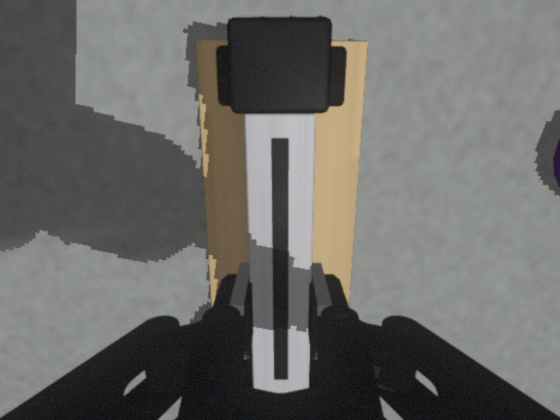

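Emit:
{"op": "carry_out", "data": {"targets": [-1,0,0,-0.2,0,-1,0,0,-0.3,0,-1,0,0,0,0,-1,0,0,0,0,-1,0,0,0,0,-1,0,0,0,0]}}

```text
time: 11.4
ee_pos: [0.5009, -0.185, 0.0201]
eef_rot: [-0.089, 0.996, 0.0, -0.0]
contact_force: [0.5, 0.5, -7.5]
opening: 0.0221
```

```bash
python3 - <<'E'
from h import *
feel(24)
im,ci=snap('scene','s7.png'); cv2.imwrite('pics/s7z.png',cv2.cvtColor(cv2.resize(im[180:280,180:300],None,fx=6,fy=6,interpolation=cv2.INTER_CUBIC),cv2.COLOR_RGB2BGR))
snap('wrist','w7.png')
E
```

```text
t 12.6 F [ 0.02  0.03 -7.12] M [ 0.009 -0.008 -0.002] [0.005 0.006 0.006] P [ 0.5012 -0.1851  0.0201] 0.02209328868607076
boom-frame F 0.02681678177798094 0.028155504356779937 M 0.007333943029869587 -0.009768515530634205
a0 (about ref, no lateral corr) -0.0013727787592368744
```

View pics/s7z.png

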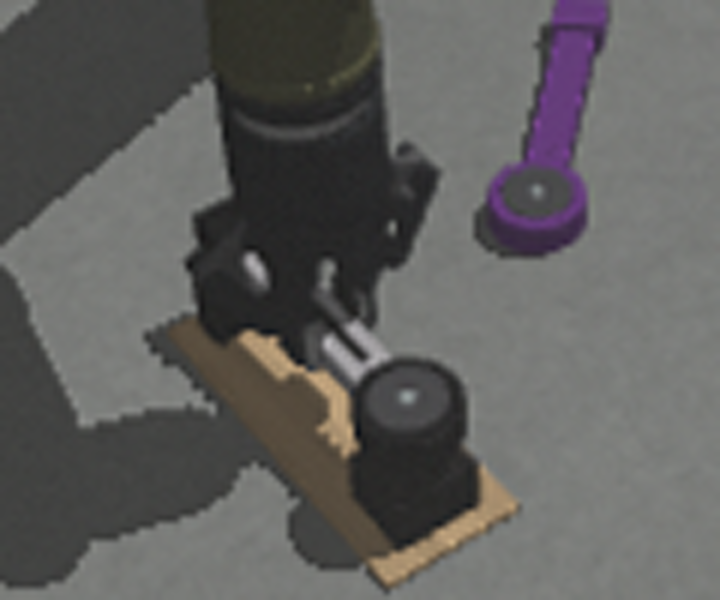

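View pics/w7.png

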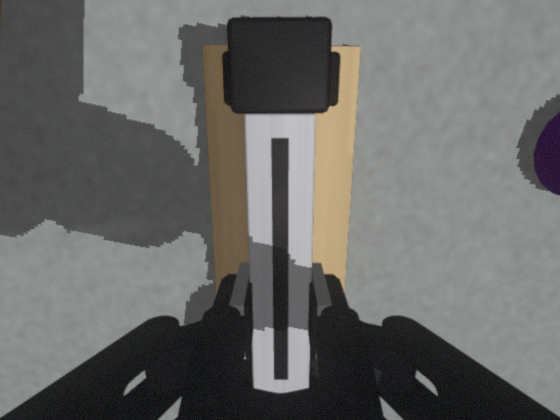

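The boom is clear of the rest and level; the wrist view of it hasn't changed. It weighs about 7.1 N and balances about 2 mm tailward of the grasp. That is close enough to carry as held, offsetting the placement by 2 mm.

Emit:
{"op": "carry_out", "data": {"targets": [-1,0,0,-0.3,0,-1,0,0,-0.6,0,-1,0,0,-0.8,0,-1,0,0,-0.8,0,-1,0,0,-0.5,0,-1,0,0,-0.2,0,-1,0,0,0,0,-1,0,0,0,0,-1,0,0,0,0]}}

```text
time: 13.6
ee_pos: [0.5002, -0.1847, 0.1151]
eef_rot: [-0.089, 0.996, 0.001, -0.001]
contact_force: [-0.3, 0.1, -7.6]
opening: 0.0221
```

Emit:
{"op": "carry_out", "data": {"targets": [-1,-0.09,0.2,0,0,-1,-0.18,0.4,0,0,-1,-0.27,0.6,0,0,-1,-0.27,0.6,0,0,-1,-0.27,0.6,0,0,-1,-0.27,0.6,0,0,-1,-0.27,0.6,0,0,-1,-0.27,0.6,0,0,-1,-0.27,0.6,0,0,-1,-0.27,0.6,0,0,-1,-0.27,0.6,0,0,-1,-0.27,0.6,0,0,-1,-0.27,0.6,0,0,-1,-0.27,0.6,0,0,-1,-0.2,0.45,0,0,-1,-0.1,0.22,0,0,-1,0,0,0,-0.3,-1,0,0,0,0,-1,0,0,0,0,-1,0,0,0,0]}}

```text
time: 15.6
ee_pos: [0.5683, 0.0849, 0.1162]
eef_rot: [-0.104, 0.995, -0.0, -0.0]
contact_force: [0.1, -0.1, -7.6]
opening: 0.0218
```

```bash
python3 - <<'E'
from h import *
from scipy.spatial.transform import Rotation as Ro
im,ci=snap('wrist','w8.png');im,ci=snap('scene','s8.png')
feel(10)
M=Ro.from_quat(observe()['eef_rot']).as_matrix();print(np.degrees(np.arctan2(M[1,1],M[0,1])))
E
```

```text
t 16.2 F [-0.05 -0.06 -7.25] M [-0.002 -0.021  0.006] [0.008 0.011 0.009] P [0.5684 0.0851 0.1162] 0.022001776460593318
boom-frame F -0.06509133094521224 -0.052927355165414615 M -0.005718962939981103 -0.020221072793299575
a0 (about ref, no lateral corr) -0.0027901152938300013
102.0489347272811
```

View pics/w8.png

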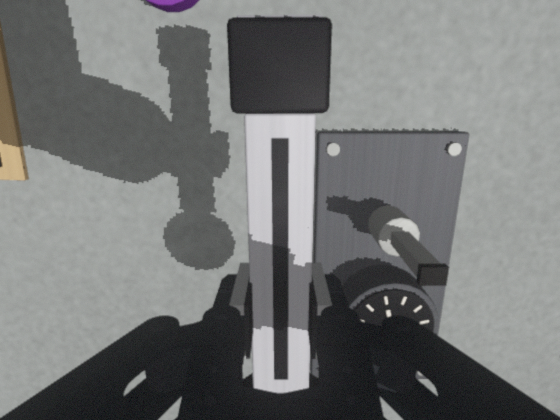

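View pics/s8.png

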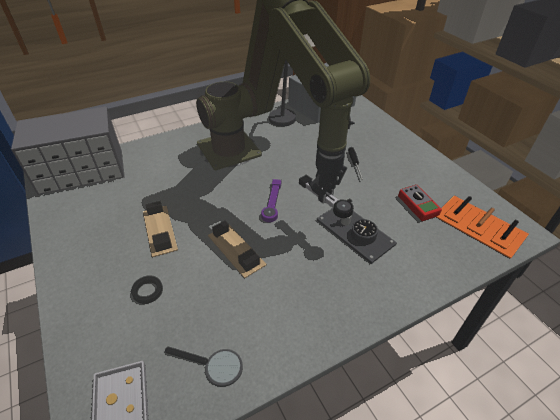

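```bash
python3 - <<'E'
from h import *
im=cv2.imread('pics/w8.png');cv2.imwrite('pics/w8z.png',cv2.convertScaleAbs(cv2.resize(im[210:300,380:480],None,fx=6,fy=6,interpolation=cv2.INTER_CUBIC),alpha=2.5,beta=10))
c=camera_info('wrist')
from scipy.spatial.transform import Rotation as Ro
b=np.radians(12)
S=np.array([.568,.175,0])
for z in(.110,.1):
  for dx,dy in[(-6,-8),(-6,8),(6,8),(6,-8)]:
    p=S+[dx*.001*np.cos(b)-dy*.001*np.sin(b),dx*.001*np.sin(b)+dy*.001*np.cos(b),z];q=proj(c,p);print(z,dx,dy,q.round(1),((q-[380,210]+.5)*6-.5).round())
for u,v in[(333,149),(454,149)]:print(ray(c,u,v,.013)[:2])
E
```

```text
0.11 -6 -8 [419.9 263.3] [242. 322.]
0.11 -6 8 [447.5 263.3] [408. 322.]
0.11 6 8 [444.6 281.9] [390. 434.]
0.11 6 -8 [417.4 281.8] [227. 434.]
0.1 -6 -8 [413.6 256.1] [204. 279.]
0.1 -6 8 [440.1 256.1] [363. 279.]
0.1 6 8 [437.3 274. ] [347. 387.]
0.1 6 -8 [411.4 274. ] [191. 386.]
[0.51967455 0.11670897]
[0.49942239 0.21082237]
```

View pics/w8z.png

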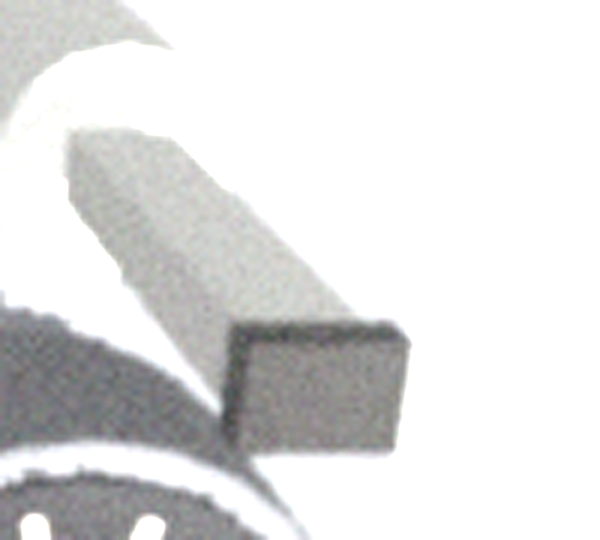

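The saddle top shows at (415–447, 267–285) in the wrist view, 2 mm further along stand x than my estimate and matching the scene camera. I'll take the saddle as (0.569, 0.1755) and aim the TCP at (0.571, 0.176).

Emit:
{"op": "carry_out", "data": {"targets": [-1,-0.07,0.3,0,0,-1,-0.12,0.5,0,0,-1,-0.15,0.6,0,0,-1,-0.15,0.6,0,0,-1,-0.12,0.5,0,0,-1,-0.07,0.3,0,0,-1,-0.04,0.15,0,0,-1,0,0,0,0,-1,0,0,0.2,0,-1,0,0,0.4,0,-1,0,0,0.4,0,-1,0,0,0.2,0,-1,0,0,0,0,-1,0,0,0,0]}}

```text
time: 17.6
ee_pos: [0.571, 0.1761, 0.0798]
eef_rot: [-0.105, 0.994, -0.0, -0.0]
contact_force: [0.3, 0.0, -7.3]
opening: 0.0221
```

```bash
python3 - <<'E'
from h import *
im,ci=snap('top','t9.png'); 
cv2.imwrite('pics/t9z.png',cv2.cvtColor(cv2.resize(im[110:210,160:260],None,fx=6,fy=6,interpolation=cv2.INTER_CUBIC),cv2.COLOR_RGB2BGR))
im,ci=snap('scene','s9.png'); cv2.imwrite('pics/s9z.png',cv2.cvtColor(cv2.resize(im[150:270,290:410],None,fx=5,fy=5,interpolation=cv2.INTER_CUBIC),cv2.COLOR_RGB2BGR))
feel(10)
E
```

```text
t 18.2 F [ 0.13 -0.05 -7.13] M [ 0.016 -0.017 -0.008] [0.009 0.009 0.005] P [0.5714 0.1764 0.0806] 0.021912658810808183
boom-frame F 0.12396960383079103 -0.07127586487365023 M 0.012734033673760336 -0.01968997972115462
a0 (about ref, no lateral corr) -0.002761605118158833
```

View pics/s9z.png

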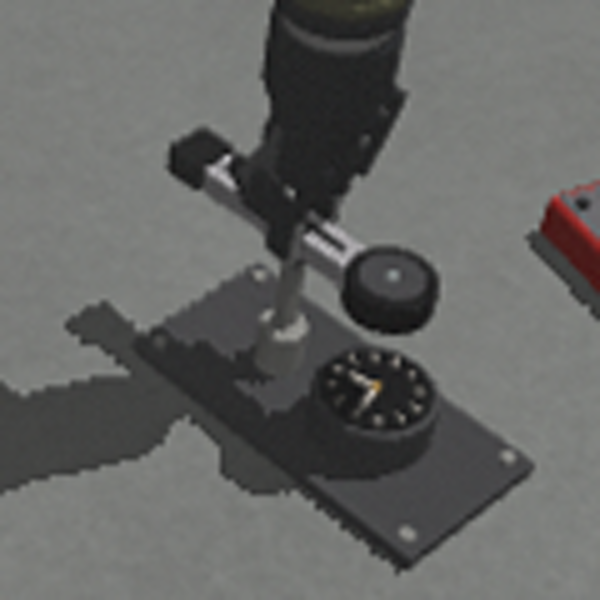

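View pics/t9z.png

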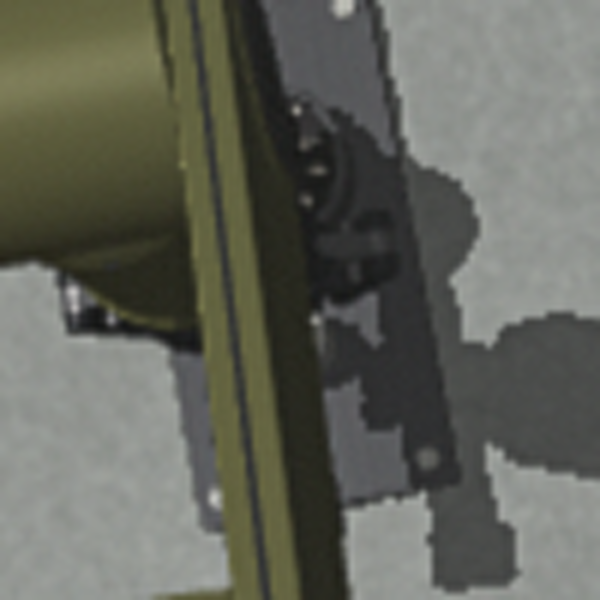

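The boom is over the saddle, level, with its head above the clock. I'll lower it slowly to contact.

Emit:
{"op": "carry_out", "data": {"targets": [-1,0,0,0.1,0,-1,0,0,0.1,0,-1,0,0,0.05,0,-1,0,0,0,0,-1,0,0,0,0]}}

```text
time: 18.7
ee_pos: [0.571, 0.1763, 0.0725]
eef_rot: [-0.105, 0.994, -0.0, -0.0]
contact_force: [-0.1, 0.1, -7.2]
opening: 0.0218
```

Emit:
{"op": "carry_out", "data": {"targets": [-1,0,0,0.03,0,-1,0,0,0.03,0,-1,0,0,0,0,-1,0,0,0,0]}}

```text
time: 19.1
ee_pos: [0.5711, 0.1763, 0.0709]
eef_rot: [-0.105, 0.994, 0.0, 0.0]
contact_force: [0.6, -0.1, -7.3]
opening: 0.0218
```

Emit:
{"op": "carry_out", "data": {"targets": [-1,0,0,0.03,0,-1,0,0,0.02,0,-1,0,0,0,0,-1,0,0,0,0]}}

```text
time: 19.5
ee_pos: [0.5712, 0.1763, 0.0698]
eef_rot: [-0.105, 0.994, 0.0, 0.0]
contact_force: [-0.5, 0.1, -2.9]
opening: 0.0221
```

Emit:
{"op": "carry_out", "data": {"targets": [-1,0,0,0.02,0,-1,0,0,0,0,-1,0,0,0,0]}}

```text
time: 19.8
ee_pos: [0.5713, 0.1763, 0.0698]
eef_rot: [-0.105, 0.994, 0.0, 0.0]
contact_force: [-2.9, -1.5, 5.8]
opening: 0.0224
```

```bash
python3 - <<'E'
from h import *
feel(16)
E
```

```text
t 20.6 F [-3.5  -0.95  6.21] M [-0.129  0.568 -0.007] [0.007 0.007 0.007] P [0.5713 0.1764 0.0698] 0.02226825229273597
boom-frame F -3.6142322931334494 -0.3166419328770577 M -0.02621622549930422 0.5817303094031289
a0 (about ref, no lateral corr) -0.09373144281942483
```

Emit:
{"op": "carry_out", "data": {"targets": [-1,0,0,-0.02,0,-1,0,0,0,0,-1,0,0,0,0]}}

```text
time: 20.9
ee_pos: [0.5713, 0.1763, 0.0698]
eef_rot: [-0.105, 0.994, 0.0, 0.0]
contact_force: [-2.4, -1.3, 5.2]
opening: 0.0216
```

```bash
python3 - <<'E'
from h import *
feel(20)
im,ci=snap('scene','s10.png'); cv2.imwrite('pics/s10z.png',cv2.cvtColor(cv2.resize(im[150:270,290:410],None,fx=5,fy=5,interpolation=cv2.INTER_CUBIC),cv2.COLOR_RGB2BGR))
E
```

```text
t 21.9 F [-3.08 -0.81  5.31] M [-0.104  0.503  0.005] [0.007 0.005 0.006] P [0.5713 0.1763 0.0698] 0.022047868522772365
boom-frame F -3.1782026022743173 -0.24950359261911723 M -0.013599986286790083 0.5133791986846784
a0 (about ref, no lateral corr) -0.09673442324035286
```

View pics/s10z.png

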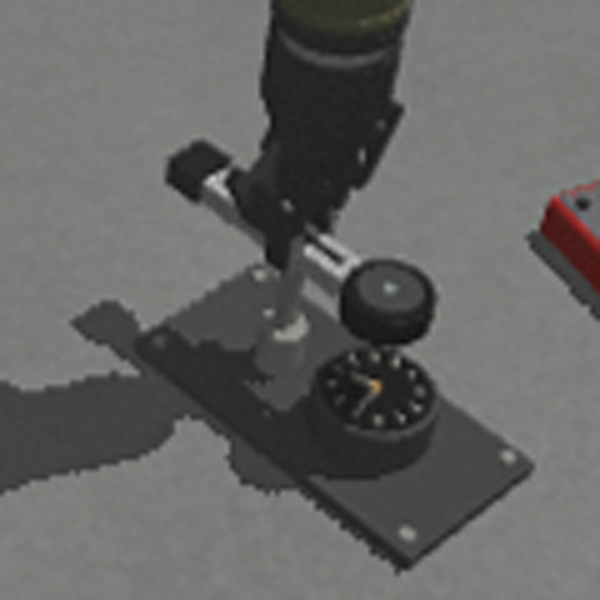

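Emit:
{"op": "carry_out", "data": {"targets": [-1,0,0,-0.03,0,-1,0,0,0,0,-1,0,0,0,0,-1,0,0,0,0]}}

```text
time: 22.35
ee_pos: [0.5712, 0.1763, 0.0698]
eef_rot: [-0.105, 0.994, -0.0, -0.0]
contact_force: [-0.5, -0.5, -1.8]
opening: 0.0225
```

```bash
python3 - <<'E'
from h import *
feel(16)
E
```

```text
t 23.15 F [ 0.29 -0.13 -6.44] M [ 0.01  -0.054 -0.003] [0.008 0.011 0.008] P [0.5709 0.1763 0.0699] 0.02247941672130408
boom-frame F 0.25891869593952854 -0.17894449181529518 M -0.000250829583259011 -0.05516675692010472
a0 (about ref, no lateral corr) -0.00857097179167148
```

The moments put the saddle contact about 2.4 mm tailward of the tool axis and the balance point about 2.2 mm, so they coincide. I'll load the saddle lightly at reduced grip.

Emit:
{"op": "carry_out", "data": {"targets": [-1,0,0,0.015,0,-1,0,0,0,0,-1,0,0,0,0,-1,0,0,0,0], "newtons": 20}}

```text
time: 23.55
ee_pos: [0.571, 0.1763, 0.0699]
eef_rot: [-0.105, 0.994, -0.0, -0.0]
contact_force: [-0.7, 0.4, -6.6]
opening: 0.0222
```

```bash
python3 - <<'E'
from h import *
feel(10)
snap('wrist','w11.png')
E
```

```text
t 24.05 F [-0.66 -0.17 -6.11] M [-0.008  0.082 -0.003] [0.012 0.01  0.01 ] P [0.571  0.1763 0.0699] 0.021694129762682847
boom-frame F -0.6813315910988054 -0.047237882093548865 M 0.006589920153475578 0.08163114502666352
a0 (about ref, no lateral corr) 0.013352732165018534
```

View pics/w11.png

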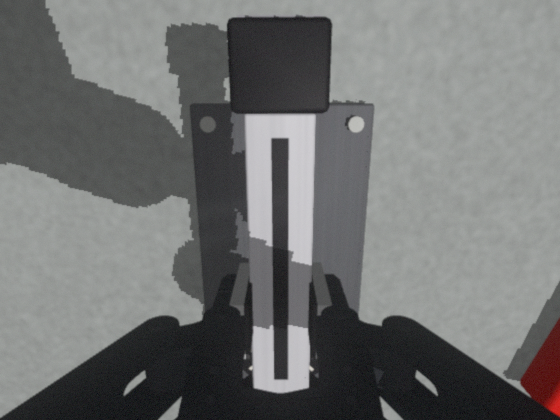

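Emit:
{"op": "carry_out", "data": {"targets": [-1,0,0,0.02,0,-1,0,0,0,0,-1,0,0,0,0,-1,0,0,0,0,-1,0,0,0,0]}}

```text
time: 24.6
ee_pos: [0.571, 0.1763, 0.0698]
eef_rot: [-0.105, 0.994, 0.0, 0.0]
contact_force: [-3.6, -1.2, 3.3]
opening: 0.022
```

```bash
python3 - <<'E'
from h import *
feel(6)
E
```

```text
t 24.9 F [-4.33 -0.78  5.19] M [-0.171  0.759 -0.005] [0.009 0.019 0.007] P [0.5711 0.1763 0.0698] 0.022045757073366923
boom-frame F -4.402588176106947 -0.001175094567827645 M -0.034366081395730795 0.7773953168726143
a0 (about ref, no lateral corr) -0.149669938821146
```

Emit:
{"op": "carry_out", "data": {"targets": [-1,0.015,0,-0.018,0,-1,0,0,0,0,-1,0,0,0,0,-1,0,0,0,0]}}

```text
time: 25.3
ee_pos: [0.5711, 0.1763, 0.0698]
eef_rot: [-0.105, 0.994, 0.0, 0.0]
contact_force: [-1.6, -0.9, 1.7]
opening: 0.0216
```

```bash
python3 - <<'E'
from h import *
feel(6)
E
```

```text
t 25.6 F [-1.4  -0.37  1.19] M [-0.046  0.272  0.018] [0.012 0.01  0.008] P [0.5711 0.1763 0.0698] 0.021593581095031844
boom-frame F -1.4416545447283156 -0.11474146360638351 M 0.003175740551172312 0.27578767800056947
a0 (about ref, no lateral corr) -0.2313586469978679
```

The saddle now carries about 8 N. I'll open the fingers slightly first, then look.

Emit:
{"op": "carry_out", "data": {"targets": [-0.4,0,0,0,0,-0.35,0,0,0,0,-0.3,0,0,0,0,-0.2,0,0,0,0,-0.1,0,0,0,0]}}

```text
time: 26.1
ee_pos: [0.5708, 0.1763, 0.0699]
eef_rot: [-0.105, 0.994, 0.0, 0.0]
contact_force: [-0.4, -0.6, 0.8]
opening: 0.0388
```

```bash
python3 - <<'E'
from h import *
im,ci=snap('wrist','w12.png');im,ci=snap('scene','s12.png'); cv2.imwrite('pics/s12z.png',cv2.cvtColor(cv2.resize(im[150:270,290:410],None,fx=5,fy=5,interpolation=cv2.INTER_CUBIC),cv2.COLOR_RGB2BGR))
o=observe();print(o['time'],o['opening'],o['contact_force'])
E
```

```text
26.2 0.03890716686371781 [ 0.24177951 -0.29373978  0.00870971]
```

View pics/s12z.png

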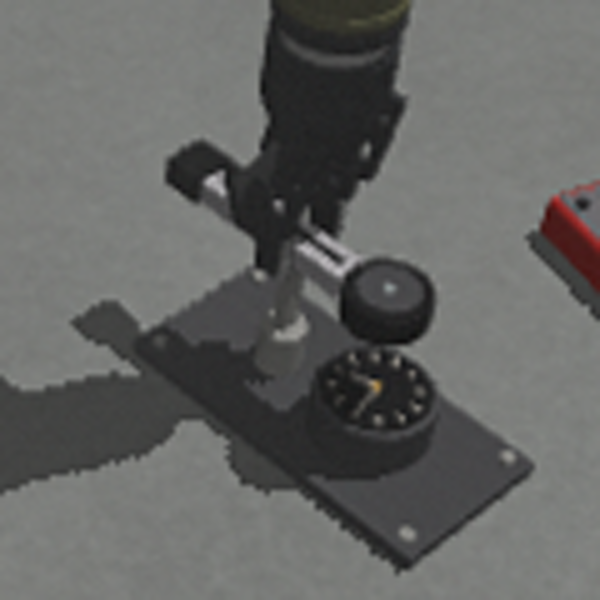

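View pics/w12.png

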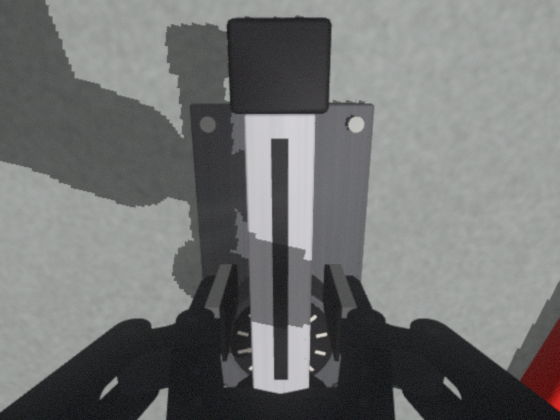

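The boom stands free and level between the parted fingers; the head dot has stayed at zoom (388,289). I'll open fully, rise straight up and check.

Emit:
{"op": "carry_out", "data": {"targets": [0.2,0,0,0,0,0.5,0,0,0,0,0.8,0,0,0,0,1,0,0,0,0,1,0,0,0,0,1,0,0,-0.3,0,1,0,0,-0.6,0,1,0,0,-0.8,0,1,0,0,-0.8,0,1,0,0,-0.8,0,1,0,0,-0.8,0,1,0,0,-0.4,0,1,0,0,0,0,1,0,0,0,0]}}

```text
time: 27.6
ee_pos: [0.5702, 0.1761, 0.2043]
eef_rot: [-0.105, 0.994, -0.0, -0.0]
contact_force: [-0.9, -0.8, -0.3]
opening: 0.0852
```

```bash
python3 - <<'E'
from h import *
im,ci=snap('wrist','w13.png');im,ci=snap('scene','s13.png'); cv2.imwrite('pics/s13z.png',cv2.cvtColor(cv2.resize(im[150:270,290:410],None,fx=5,fy=5,interpolation=cv2.INTER_CUBIC),cv2.COLOR_RGB2BGR))
o=observe();print(o['time'],o['ee_pos'],o['opening'],o['contact_force'])
E
```

```text
27.7 [0.56956842 0.17596576 0.20327064] 0.08593213914912369 [-0.05981314 -0.39087674 -0.60845579]
```

View pics/s13z.png

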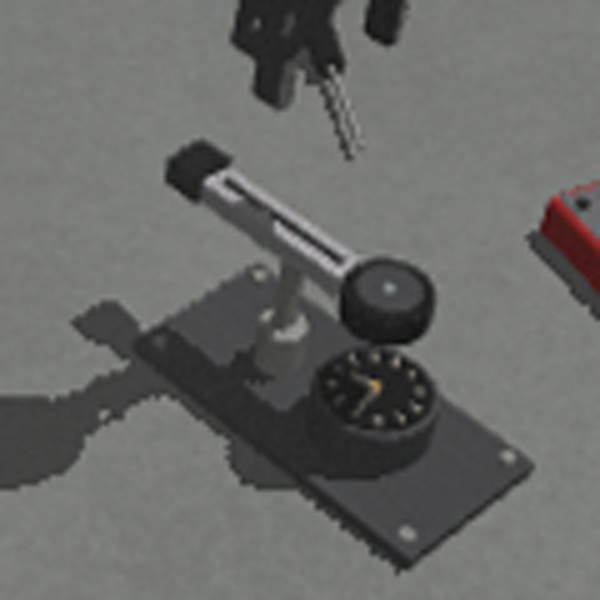

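View pics/w13.png

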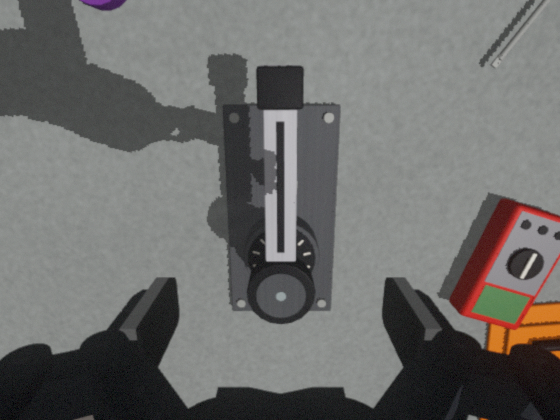

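The boom rests level on the saddle alone, with its head over the clock at (281,296) and the bar in line with the base plate. The arm is clear and nothing else has moved, so I'm handing in.

```bash
python3 - <<'E'
from h import *
print(hand_in())
E
```

```text
the job is handed in; nothing more can be done
None
```

I laid the boom across the saddle, camera head over the clock, released it and handed the job in at about 27.7 s of the 61 s. The hand-in gives no verdict.

**What I did:**
- I gripped the bar near mid-length and lifted it a few millimetres. The readings gave a weight of about 7.15 N (0.73 kg) and a balance point about 2 mm tailward of the fingers. The grasp was close enough that I kept it and offset the placement by 2 mm.
- I carried it level, turned it about 2° into line with the stand, and lowered it until the saddle took the load. I opened the fingers in small steps, then raised the arm straight up.

**Last checks:** The last pictures, taken after release, show the boom level and at rest on the saddle. It is in line with the base plate, and the fingers are clear. The head's position did not change between the start of release and the last picture. The clock and multimeter look unmoved. The screwdriver and tape were not measured afterwards, but the arm never came near them.

**What failed or disagreed:**
- **First grasp:** The first closing missed the bar because the real fingertips sit about 32 mm behind the stated TCP. Both cameras showed this, so I went about 30 mm lower and gripped it.
- **Saddle position:** The cameras differed by 3–4 mm along the stand, so I used a value between them.
- **Contact with the saddle:** The first contact readings put the saddle contact about 2.4 mm tailward of the fingers, matching the balance point. At the lower grip just before release, the readings put it about 8 mm tailward. I took that as load on the saddle's tail edge and released anyway; the boom stayed level.

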